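# Seat a hinge bracket and hold the countersink driver ready over its hole

## Task

Seat the T-footed hinge bracket flat in the matching pocket of the fixture and let go of it; then draw the stick driver out of its sloping holster, turn it upright with its cutter pointing straight down, and hold it still with the point about three centimetres straight above the hole in the bracket's tongue, ready to countersink. Finish while holding it there, with the driver touching nothing but the gripper; on the way do not let the driver strike the bracket or the fixture, and leave the other things on the bench where they are.

Things in the scene. Friction and masses are not known exactly. Their poses are not given: they have to be found in the camera images.
- bracket: loose aluminium hinge bracket, 0.16 kg, standing on its T-shaped foot. Origin at the centre of the foot's underside, z up. Foot 10 mm thick: wide bar of the T x -35 to -5 mm, y -35 to 35 mm; tongue x -5 to 35 mm, y -18 to 18 mm, with a 12 mm hole. An upright lug, 50 mm to its top, stands on the wide bar
- bracket_lug (a point): middle of the lug, the natural grip: x -20, y 0, z 35 mm in the bracket's frame. The lug is 14 mm thick along x, 44 mm wide along y (24 mm above z 41 mm) and reaches from the foot's top (z 10) to z 50 mm
- bracket_bore (a point): centre of the bracket's hole at the top face of its tongue: x 17, y 0, z 10 mm in the bracket's frame
- fixture: dark steel plate fixed to the bench, 120 mm (x) by 110 mm (y), 28 mm high, with a T-shaped pocket in its top that fits the bracket's foot one way round only. Origin under its centre, z up. Pocket floor at z 20, rim at z 28 mm (the seated foot stands 2 mm proud); 2 mm clearance all round, 3 mm 45-degree chamfer at the mouth
- fixture_seat (a point): centre of the pocket floor (z 20 mm in the fixture's frame); the seated bracket's origin lies here with its x axis along the fixture's x, the tongue to +x
- fixture_bore (a point): where the hole of the seated bracket lies, at the height of its tongue's top: x 17, y 0, z 30 mm in the fixture's frame
- holster: grey holster fixed to the bench, foot plate 155 x 90 mm, origin on the bench under the sleeve's mouth. The sleeve (32 mm inside, 42 outside, 80 deep) leans 50 degrees from vertical, rising to the holster's -x. Beyond its mouth an open U-shaped saddle, 47 mm wide, carries the handle's first 60 mm from below and the sides
- holster_mouth (a point): centre of the sleeve's mouth, 85 mm above the bench, on the axis of the stowed driver
- driver: round cordless stick driver, 0.35 kg, stowed nose-down in the holster, leaning 50 degrees from vertical. Origin at its cutter's point, z along its axis to the tail, 195 mm long. Cutter (17 mm across) and shank to 37 mm from the point, nose 26 mm across to 75 mm, straight black handle 36 mm across from 75 to 195 mm. Centre of mass about 112 mm from the point
- driver_grip (a point): point on the driver's axis 160 mm from the cutter's point, a good place to grip: the stowed handle is free of the saddle from 135 to 195 mm. The driver's first 75 mm are inside the sleeve; it must be drawn 80 mm or more along its axis to come free
- tape_roll: bystander: small roll of tape lying flat, 60 mm across, 19 mm high; origin under its centre
- rivet_jar: bystander: clear jar with black cap, 52 mm across, 75 mm high, standing; origin under its centre
- wrench: bystander: steel combination wrench, 160 mm long, lying along its x; origin at mid-length on its underside
- angle_cleat: bystander: small plain aluminium angle, foot 40 x 50 mm, 40 mm high, no lug and no tongue; origin under the foot's centre
- screwdriver: bystander: hand screwdriver, 190 mm long, lying along its x; origin at mid-length on its underside
- hammer: bystander: hammer, 280 mm long, lying along its x; origin at mid-length on its underside
- spray_can: bystander: spray can, 66 mm across, 190 mm high, standing; origin under its centre
There are look-alikes about, which are no part of the job. Leave any pink look-alike of the bracket alone. What is shaped like the holster but pink is not meant.

How it is judged:
By the outcome, as a careful person would: the job done as asked, in the order asked, and still so for the second after the job is handed in, while the arm keeps its last pose, push and grip.
It also fails if it takes over 61 s, if anything falls off the work surface, if the arm or the gripper's body presses on something with over 40 N, if the wrist force passes 120 N, or if a joint passes its speed limit or range.

## Robot

A 6-joint arm with a two-finger parallel gripper is mounted at the origin on the work surface. World frame = base frame: x ahead of the robot, y to its left, z up, the work surface at z = 0. Lengths are in mm, angles in degrees, forces in N, time in s.
With the tool pointing down it reaches from about 350 to 725 mm from the base axis. Payload 4.3 kg.
Tool frame: the origin (TCP) lies midway between the tips of the shut fingers; the grasp point (between the pads) lies grasp_offset behind it (grasp_offset is the distance from the TCP to the grasp point, in mm); z points along the fingers, y is the line along which they close (so a half turn about z gives the same grasp; the last joint's range is limited). The gripper opens to 85 mm and grips with 20 to 120 N. Pads are 22 mm wide; open, the fingers measure 114 mm over their backs; the gripper's body (76 mm by 85 mm) begins 54 mm behind the grasp point. The pads swing forward as they close: fully open they stand 13 mm farther back than shut.
Start: joints at [64.097, 21.618, 4.641, 73.018, 0, 83.68], TCP at [192.739, 541.774, 231.329] pointing down, gripper open.
Joint ranges: [-156.06, 156.06], [-48.1, 94.91], [-58.44, 69.94], [-101.28, 121.22], [-78.64, 73.56], [-180, 180]. Speed limits (degrees/s): [147.25, 147.25, 180, 180, 180, 180].

## Interface

Orientations are given as a 3x3 rotation matrix whose columns are the frame's x, y, z axes.
In Python, from cell import get_state, read_camera, camera_model, job_done, spot_in, silhouettes, grasp_offset gives the robot as it stands.
- The arm moves only by the tool apply_moves, never from a script. Its argument "increments" is one flat list of numbers, 7 for each row, row after row: the closure, from -1 (fully open) to 1 (shut), so that 0 is half open, then the shift along the world's x, y, z in m, then the turn, a rotation vector about the world's x, y, z in rad. A call has 1 to 12 rows; each row shifts and turns the commanded pose from where the row before left it; what a row does not reach is not made up. A row lasts 1/10 s, in which the tool goes at most 50 mm and 8.59 degrees, less where a joint would pass 70% of its speed; a pose out of reach is approached as far as the arm can. A call with a gripper value outside its range is refused whole. The fingers move at their own pace and stop on an object; "newtons" is the grip in N (left out, the last holds). Time passes only in rows, so rows that do not move let the fingers close. It gives the time, the measured TCP pose, the force, the opening and the grip force at its end, in the units of the state.
- get_state(): the state, without advancing time (a new reading comes with each control period).
- read_camera(name): name is "side" or "top"; returns (picture, depth): 480x640x3 uint8, red, green, blue; 480x640 float32, mm along the optical axis (not along the pixel's ray), 0 where there is no reading.
- camera_model(name): a dict with "fx", "fy", "cx", "cy" (pixels), "eye" and "orientation" of the camera in the world. Camera axes: x right, y up, looking along -z (the intrinsics and any distortion apply to the point x, -y, -z); pixel columns grow to the right and rows downward; lengths in mm; the calibration is good to about 2 mm. A picture is of the moment at which its call begins. camera_model takes no time and is no camera call.
- job_done(): hands the job in; it is judged then, once.
Trained networks look in the newest picture that a camera, given by its name, has taken for a name from the list of things; names that differ only in an ending like _2 or _b are one class to them, and where a whole thing is asked for, a point or a joint stands for the part that bears it (a point fixed in the world has none). Each returns a list of dicts, best first, with "confidence" (0 to 1); they miss things now and then, are a little off and sometimes report something else, mostly with a low value. They report only what shows in the picture. A call takes as long as a camera call. They do not tell look-alikes from the thing itself.
- spot_in(name, camera): "point" ([column, row] in pixels, amid what is visible of it).
- silhouettes(name, camera): "pixels" (480x640 bool, what is visible of it) and "point" ([column, row] in pixels, amid what is visible of it).
The state is a dict: "time_s": time; "joints": joint angles; "joint_velocities": joint speeds; "tau": joint torques, N m; "tcp_pos": TCP position; "tool_rot": TCP orientation; "ft_force": force on the tool from outside, world axes, zero at the start; "ft_torque": the same for the moment, N m; "opening": finger opening in mm; "grip_force": force on a finger pad.
Only numpy, scipy, OpenCV 4.12 (cv2) and the standard library are available. Lean on these libraries where they do the work, as an engineer would, in place of code of your own. Each camera call takes 0.05 s, during which the arm holds its last target. There are 200 camera calls.

## Working session

There is one attempt and no reset: what is moved stays moved. The work goes in short steps, Python scripts to look and compute and a tool call to move; the robot and the scene stay as the last step left them, time stands still between calls to the robot, and variables do not carry over. Pictures are saved under pics/ and viewed, at most 10 in all, crops included, and the job is handed in when it is done.

Besides the shell and the picture viewer there is one more tool, called after "Call:" as name(argument=value, ...), one argument or row to a line, values as JSON. apply_moves: Moves the arm, as the interface text tells. Its arguments: {"type":"object","properties":{"increments":{"type":"array"},"newtons":{"type":"number"}},"required":["increments"]}

```bash
ls; mkdir -p pics
python3 - <<'E'
from cell import *
import cv2,numpy as np
print(grasp_offset); s=get_state(); print(s)
for c in ["side","top"]:
    p,d=read_camera(c); cv2.imwrite(f"pics/{c}0.png",p[:,:,::-1]); np.savez(f"{c}0.npz",p=p,d=d); print(camera_model(c))
    for n in ["bracket","fixture","holster","driver","bracket_bore","fixture_seat","holster_mouth","driver_grip","bracket_lug"]:
        print(c,n,[(np.round(r["point"]),round(r["confidence"],2)) for r in spot_in(n,c)])
E
```

```text
pics
18.700000000000003
{'time_s': 0.0, 'joints': array([6.40933702e+01, 2.16625513e+01, 4.56422128e+00, 7.30178789e+01,
       1.49584317e-03, 8.36807159e+01]), 'joint_velocities': array([ 0.00682368, -0.05304506,  0.0077166 , -0.09818135,  0.06750302,
        0.02926839]), 'tau': array([ 1.41094530e-03, -4.63604879e+01,  2.69875431e+01,  2.08706368e-02,
        2.43912888e-05, -1.05975282e-07]), 'tcp_pos': array([192.4659566 , 541.15232646, 230.36305577]), 'tool_rot': array([[-9.42131395e-01,  3.35242610e-01, -9.09627908e-04],
       [ 3.35243751e-01,  9.42129683e-01, -1.81299803e-03],
       [ 2.49193263e-04, -2.01302943e-03, -9.99997943e-01]]), 'ft_force': array([-0.79599129, -0.5667667 ,  0.30865969]), 'ft_torque': array([-0.0334625 , -0.02472731, -0.00525036]), 'grip_force': 0.0, 'opening': 85.59538170654497}
{'fx': 462.4587233480736, 'fy': 462.4587233480736, 'cx': 318.7103396159303, 'cy': 240.20867616490048, 'eye': array([ 375.39886901, -875.65291276,  928.20815821]), 'orientation': array([[ 0.99283281,  0.0727609 , -0.09480961],
       [-0.11890802,  0.68102867, -0.72253777],
[... 923 characters left out ...]
01571126,  0.05533906,  0.998344  ]])}
top bracket [(array([448., 170.]), 0.84), (array([433., 210.]), 0.81), (array([501., 237.]), 0.37)]
top fixture [(array([229., 199.]), 0.89)]
top holster [(array([332., 188.]), 0.95), (array([254., 304.]), 0.68)]
top driver [(array([319., 209.]), 0.71), (array([385., 213.]), 0.35)]
top bracket_bore [(array([432., 208.]), 0.88), (array([452., 174.]), 0.84)]
top fixture_seat [(array([231., 200.]), 0.59)]
top holster_mouth [(array([256., 310.]), 0.83), (array([331., 189.]), 0.61)]
top driver_grip [(array([322., 208.]), 0.79), (array([432., 209.]), 0.36)]
top bracket_lug [(array([450., 168.]), 0.82), (array([432., 208.]), 0.62), (array([330., 188.]), 0.58)]
```

View pics/top0.png

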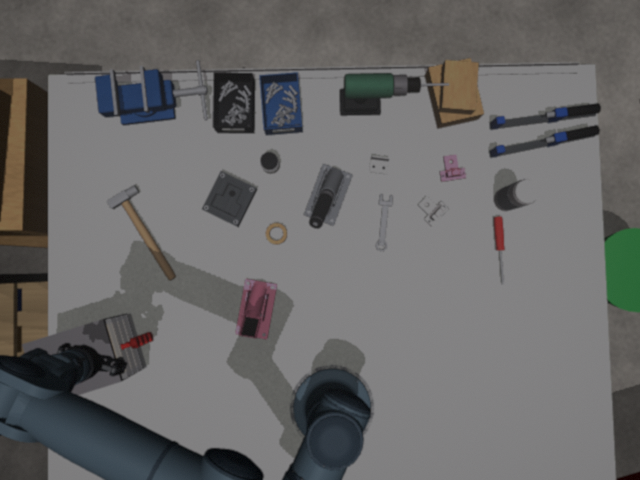

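View pics/side0.png

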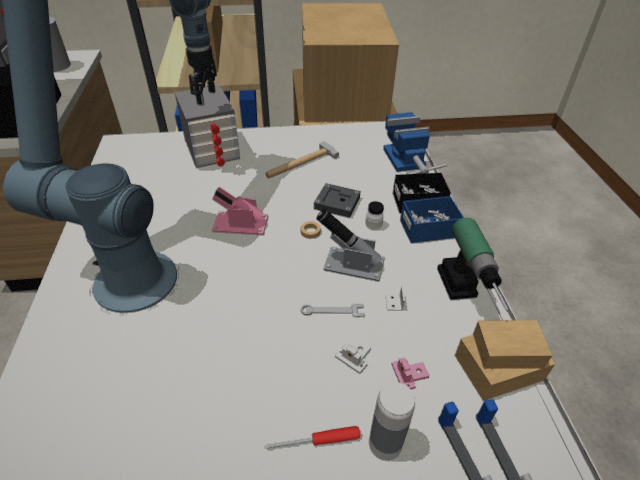

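The top view shows the real bracket near (432,209), the fixture at (229,199) and the grey holster with driver at (330,190). The pink copies are at (452,168) and (256,308). I'll fit known shapes to both depth clouds.

```bash
cat > h.py <<'E'
import numpy as np
from cell import *
from scipy.optimize import least_squares
def cloud(c,d):
    m=camera_model(c); v,u=np.mgrid[:480,:640]
    P=np.stack([(u-m["cx"])/m["fx"]*d,-(v-m["cy"])/m["fy"]*d,-d],-1)
    return P@m["orientation"].T+m["eye"]
def proj(c,P):
    m=camera_model(c); q=(np.asarray(P)-m["eye"])@m["orientation"]
    return np.stack([m["cx"]-m["fx"]*q[...,0]/q[...,2],m["cy"]+m["fy"]*q[...,1]/q[...,2]],-1)
def box(p,lo,hi):
    lo,hi=np.array(lo,float),np.array(hi,float); q=np.abs(p-(lo+hi)/2)-(hi-lo)/2
    return np.linalg.norm(np.maximum(q,0),axis=-1)+np.minimum(q.max(-1),0)
mn=lambda *a:np.minimum.reduce(a)
def bracket(p): return mn(box(p,[-35,-35,0],[-5,35,10]),box(p,[-5,-18,0],[35,18,10]),box(p,[-27,-22,10],[-13,22,41]),box(p,[-27,-12,41],[-13,12,50]))
def fixture(p):
    T=mn(box(p,[-37,-37,20],[-3,37,60]),box(p,[-7,-20,20],[37,20,60]))
    return np.maximum(box(p,[-60,-55,0],[60,55,28]),-T)
def loc(P,t):
    c,s=np.cos(t[2]),np.sin(t[2]); Q=P-[t[0],t[1],t[3] if len(t)>3 else 0]
    return Q@np.array([[c,-s,0],[s,c,0],[0,0,1]])
def fit(f,P,x0,zfree=True):
    best=None
    for a in np.arange(0,2*np.pi,np.pi/8):
        x=[x0[0],x0[1],a]+([0] if zfree else [])
        r=least_squares(lambda t:f(loc(P,t)),x,loss="soft_l1",f_scale=2,x_scale=[10,10,.3]+([5] if zfree else []))
        if best is None or r.cost<best.cost: best=r
    return best
E
python3 - <<'E'
from h import *
C={c:cloud(c,np.load(c+"0.npz")["d"]) for c in ["top","side"]}
for n,f,px,R,h in [("bracket",bracket,(432,209),60,60),("fixture",fixture,(229,199),95,40)]:
    g=C["top"][px[1]-2:px[1]+3,px[0]-2:px[0]+3].reshape(-1,3).mean(0); print(n,g)
    S=[]
    for c in C:
        P=C[c].reshape(-1,3); z0=np.median(P[(np.linalg.norm(P[:,:2]-g[:2],axis=1)<150)&(np.abs(P[:,2])<8),2])
        k=(np.linalg.norm(P[:,:2]-g[:2],axis=1)<R)&(P[:,2]>4+z0)&(P[:,2]<h); S.append(P[k]); 
        r=fit(f,P[k],g); print(c,"z0",z0,k.sum(),np.round(r.x,2),np.degrees(r.x[2]),r.cost/k.sum())
    A=np.vstack(S); r=fit(f,A,g); print("both",np.round(r.x,2),np.degrees(r.x[2]),r.cost/len(A))
# driver handle: dark points
for c in C:
    p=np.load(c+"0.npz")["p"].astype(int); P=C[c]; g=C["top"][190,330]
    k=(np.linalg.norm(P[...,:2]-g[:2],axis=-1)<110)&(P[...,2]>90)&(p.max(-1)<60)
    Q=P[k]; print(c,g,k.sum(),Q.min(0),Q.max(0))
E
```

```text
bracket [ 539.63746312 -295.92789668    7.7504436 ]
top z0 -0.24850958566946701 553 [ 540.99 -292.38    0.76    5.4 ] 43.40359129035762 7.365836488782903
side z0 -0.3577412388031007 653 [ 5.4183e+02 -2.9231e+02  7.7000e-01 -1.2000e-01] 44.09018588435857 0.9969688449517395
both [ 5.4157e+02 -2.9215e+02  7.0500e+00  1.3000e-01] 403.94722690571797 4.158577212711381
fixture [578.74727089 269.46127006  17.65537664]
top z0 -1.0498252373375863 2042 [ 5.7834e+02  2.6929e+02 -4.7000e-01 -1.0100e+00] -27.17292591325148 6.659651123879302
side z0 -0.521890088275768 1085 [ 5.8159e+02  2.6929e+02  5.8000e+00 -5.0000e-01] 332.5470912657889 1.5983699273809155
both [ 5.8050e+02  2.6933e+02 -4.8000e-01 -7.6000e-01] -27.286012289301258 4.947214417595356
top [587.54314871  -9.51295029  99.86851344] 494 [486.40242874 -22.96677832  90.1685856 ] [591.58174573  44.52729285 180.16957046]
side [587.54314871  -9.51295029  99.86851344] 501 [487.31897581 -20.34249361  90.0366051 ] [592.76888798  43.80741439 175.66107453]
```

```bash
cat >> h.py <<'E'
def driver(p): # holster frame, handle only beyond mouth, axis up to -x at 50deg
    a=np.array([-np.sin(np.radians(50)),0,np.cos(np.radians(50))]); q=p-[0,0,85]; s=q@a
    r=np.linalg.norm(q-s[:,None]*a,axis=1); d=np.stack([r-18,np.abs(s-60)-60],-1)
    return np.linalg.norm(np.maximum(d,0),axis=-1)+np.minimum(d.max(-1),0)
E
cat > a.py <<'E'
from h import *; import cv2
C={c:cloud(c,np.load(c+"0.npz")["d"]) for c in ["top","side"]}
S=[];g=[570,0]
for c in C:
    p=np.load(c+"0.npz")["p"].astype(int); P=C[c]
    k=(np.linalg.norm(P[...,:2]-[560,10],axis=-1)<110)&(P[...,2]>95)&(p.max(-1)<70)
    Q=P[k];S.append(Q);r=fit(driver,Q,g);print(c,len(Q),np.round(r.x,2),np.degrees(r.x[2]),r.cost/len(Q))
A=np.vstack(S);r=fit(driver,A,g);print("both",np.round(r.x,2),np.degrees(r.x[2]),r.cost/len(A)); D=r.x
def w(t,L):
    c,s=np.cos(t[2]),np.sin(t[2]); return np.array(L,float)@np.array([[c,s,0],[-s,c,0],[0,0,1]])+[t[0],t[1],t[3] if len(t)>3 else 0]
B=np.array([541.5,-292.2,np.radians(44),0]);F=np.array([580.5,269.3,np.radians(-27.3),0])
T=[[-35,-35],[-5,-35],[-5,-18],[35,-18],[35,18],[-5,18],[-5,35],[-35,35]]
tiles=[]
for c in C:
    im=cv2.resize(np.load(c+"0.npz")["p"][:,:,::-1],None,fx=6,fy=6,interpolation=cv2.INTER_CUBIC)
    im=cv2.convertScaleAbs(im,alpha=1.3)
    def pl(t,L,col):
        q=(proj(c,w(t,L))+.5)*6; cv2.polylines(im,[q.astype(int)],True,col,1)
    pl(B,[x+[10] for x in T],(0,0,255)); pl(B,[[-27,y,z] for y,z in [(-22,10),(22,10),(22,41),(12,41),(12,50),(-12,50),(-12,41),(-22,41)]],(0,200,0))
    pl(F,[x+[28] for x in T],(0,0,255)); pl(F,[[-60,-55,28],[60,-55,28],[60,55,28],[-60,55,28]],(0,200,0))
    a=np.array([-np.sin(np.radians(50)),0,np.cos(np.radians(50))])
    for y in (-18,18): pl(D,[np.array([0,y,85])+a*s for s in (0,120)],(0,0,255))
    for t,h in [(B,20),(F,20),(D,90)]:
        q=(proj(c,w(t,[0,0,h]))*6).astype(int); tiles.append(cv2.resize(im[q[1]-190:q[1]+190,q[0]-190:q[0]+190] if h==20 else im[q[1]-260:q[1]+260,q[0]-260:q[0]+260],(266,266)))
cv2.imwrite("pics/m1.png",np.vstack([np.hstack(tiles[:3]),np.hstack(tiles[3:])]))
E
python3 a.py
```

```text
top 542 [ 5.7989e+02 -1.2800e+00 -3.8000e-01 -6.3000e-01] -21.67271430960741 1.8046598636784095
side 534 [580.73  -2.87   5.89  -0.75] 337.2485204002588 1.6100116480053783
both [ 5.8011e+02 -2.0900e+00  5.9000e+00 -5.5000e-01] 337.7725156055291 1.744054018353326
```

View pics/m1.png

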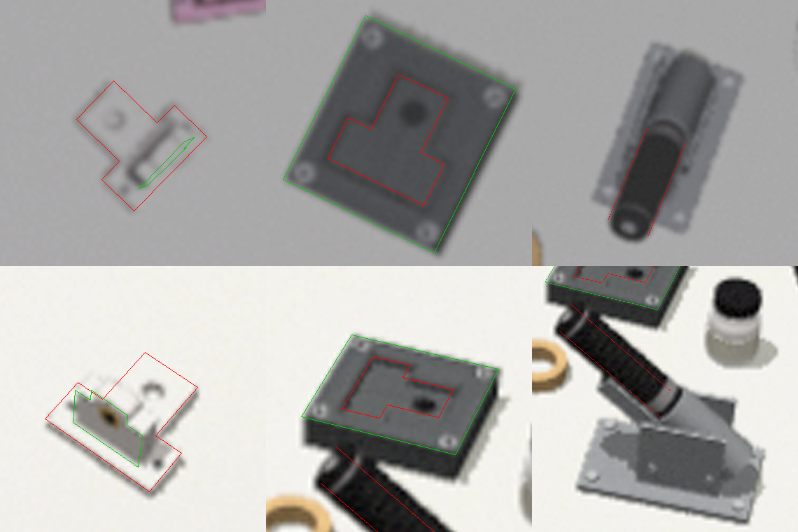

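The red and green outlines lie on all three objects in both views. Bracket: (541.5,-292.2), yaw 44°. Fixture: (580.5,269.3), yaw -27.3°. Holster: (580.1,-2.1), yaw -22.3°. Next is the move to above the lug at (527,-306), with the tool's y axis at yaw 44°.

Call:
apply_moves(
  increments=[-1,0.015,-0.0385,0,0,0,-0.021,-1,0.015,-0.0385,0,0,0,-0.021,-1,0.015,-0.0385,0,0,0,-0.021,-1,0.015,-0.0385,0,0,0,-0.021,-1,0.015,-0.0385,0,0,0,-0.021,-1,0.015,-0.0385,0,0,0,-0.021,-1,0.015,-0.0385,0,0,0,-0.021,-1,0.015,-0.0385,0,0,0,-0.021,-1,0.015,-0.0385,0,0,0,-0.021,-1,0.015,-0.0385,0,0,0,-0.021,-1,0.015,-0.0385,0,0,0,-0.021],
)

```text
time_s: 2.1
tcp_pos: [358.1, 116.7, 231.6]
tool_rot: [[-0.84, 0.543, 0.001], [0.543, 0.84, 0.0], [-0.001, 0.001, -1.0]]
ft_force: [1.2, 0.7, 0.7]
opening: 85.3
grip_force: 0.0
```

Call:
apply_moves(
  increments=[-1,0.0154,-0.0385,0,0,0,-0.021,-1,0.0154,-0.0385,0,0,0,-0.021,-1,0.0154,-0.0385,0,0,0,-0.021,-1,0.0154,-0.0385,0,0,0,-0.021,-1,0.0154,-0.0385,0,0,0,-0.021,-1,0.0154,-0.0385,0,0,0,-0.021,-1,0.0154,-0.0385,0,0,0,-0.021,-1,0.0154,-0.0385,0,0,0,-0.021,-1,0.0154,-0.0385,0,0,0,-0.021,-1,0.0154,-0.0385,0,0,0,-0.021,-1,0.0154,-0.0385,0,0,0,-0.021,-1,0,0,0,0,0,0],
)

```text
time_s: 3.3
tcp_pos: [528.2, -309.9, 229.8]
tool_rot: [[-0.691, 0.723, 0.0], [0.723, 0.691, -0.001], [-0.001, -0.001, -1.0]]
ft_force: [-0.0, -0.5, 0.3]
opening: 85.5
grip_force: 0.0
```

```bash
cat > st.py <<'E'
from cell import *; import numpy as np
np.set_printoptions(suppress=True,precision=4)
s=get_state()
for k in ["time_s","joints","tcp_pos","tool_rot","ft_force","opening","grip_force"]: print(k,s[k])
print("yaw_y",np.degrees(np.arctan2(s["tool_rot"][1,1],s["tool_rot"][0,1])))
E
python3 st.py
```

```text
time_s 3.3
joints [-36.3038  26.1426  11.2824  75.083   -0.062   10.0059]
tcp_pos [ 528.2057 -309.9303  229.781 ]
tool_rot [[-0.6908  0.7231  0.0002]
 [ 0.7231  0.6908 -0.0015]
 [-0.0012 -0.0009 -1.    ]]
ft_force [-0.0085 -0.5145  0.2923]
opening 85.50064427901536
grip_force 0.0
yaw_y 43.690255040758004
```

Call:
apply_moves(
  increments=[-1,0,0,-0.03,0,0,0,-1,0,0,-0.03,0,0,0,-1,0,0,-0.03,0,0,0,-1,0,0,-0.03,0,0,0,-1,0,0,-0.02,0,0,0,-1,0,0,0,0,0,0,-1,0,0,0,0,0,0],
)

```text
time_s: 4.0
tcp_pos: [527.0, -304.7, 91.7]
tool_rot: [[-0.694, 0.72, -0.0], [0.72, 0.694, 0.001], [0.001, 0.0, -1.0]]
ft_force: [0.4, 0.3, 0.8]
opening: 85.5
grip_force: 0.0
```

```bash
python3 st.py; python3 -c "
from h import *
C={c:cloud(c,read_camera(c)[1]) for c in ['top','side']}
g=np.array([541.5,-292.2])
P=C['side'].reshape(-1,3);k=(np.linalg.norm(P[:,:2]-g,axis=1)<60)&(P[:,2]>4)&(P[:,2]<60)
r=least_squares(lambda t:bracket(loc(P[k],t)),[*g,.77,0],loss='soft_l1',f_scale=2);print(k.sum(),r.x)
"
```

```text
time_s 4.0
joints [-36.0118  29.6111  -4.0434  56.3777   0.0124  10.0176]
tcp_pos [ 526.9578 -304.685    91.7219]
tool_rot [[-0.6943  0.7197 -0.0003]
 [ 0.7197  0.6943  0.0005]
 [ 0.0006  0.0001 -1.    ]]
ft_force [0.3888 0.3497 0.8327]
opening 85.45068815870178
grip_force 0.0
yaw_y 43.970555381597045
625 [ 5.41792989e+02 -2.92377359e+02  7.75253678e-01 -2.38565449e-01]
```

Call:
apply_moves(
  increments=[-1,0,-0.0015,-0.02,0,0,0,-1,0,0,-0.02,0,0,0,-1,0,0,-0.02,0,0,0,-1,0,0,-0.013,0,0,0,-1,0,0,0,0,0,0,1,0,0,0,0,0,0,1,0,0,0,0,0,0,1,0,0,0,0,0,0,1,0,0,0,0,0,0,1,0,0,0,0,0,0,1,0,0,0,0,0,0,1,0,0,0,0,0,0],
  newtons=50,
)

```text
time_s: 5.3
tcp_pos: [527.6, -306.9, 18.9]
tool_rot: [[-0.694, 0.72, 0.001], [0.72, 0.694, -0.0], [-0.001, 0.0, -1.0]]
ft_force: [0.6, 0.6, 3.4]
opening: 13.6
grip_force: 50.9
```

Call:
apply_moves(
  increments=[1,0,0,0,0,0,0,1,0,0,0,0,0,0],
)

```text
time_s: 5.5
tcp_pos: [527.6, -306.9, 18.9]
tool_rot: [[-0.694, 0.72, 0.001], [0.72, 0.694, -0.0], [-0.001, 0.0, -1.0]]
ft_force: [-0.5, 1.3, 5.9]
opening: 13.5
grip_force: 51.1
```

Call:
apply_moves(
  increments=[1,0,0,0.01,0,0,0,1,0,0,0.02,0,0,0,1,0,0,0.03,0,0,0,1,0,0,0.04,0,0,0,1,0,0,0.04,0,0,0,1,0,0,0.04,0,0,0,1,0,0,0.04,0,0,0,1,0.001,0.015,0,0,0,-0.035,1,0.003,0.0325,0,0,0,-0.069,1,0.002,0.0325,0,0,0,-0.069,1,0.002,0.0325,0,0,0,-0.069,1,0.002,0.0325,0,0,0,-0.069],
)

```text
time_s: 6.7
tcp_pos: [536.3, -160.4, 238.0]
tool_rot: [[-0.437, 0.899, -0.002], [0.899, 0.437, 0.0], [0.001, -0.001, -1.0]]
ft_force: [-0.1, 0.4, -1.3]
opening: 13.0
grip_force: 50.2
```

Call:
apply_moves(
  increments=[1,0.002,0.0325,0,0,0,-0.069,1,0.002,0.0325,0,0,0,-0.069,1,0.002,0.0325,0,0,0,-0.069,1,0.002,0.0325,0,0,0,-0.069,1,0.002,0.0325,0,0,0,-0.069,1,0.002,0.0325,0,0,0,-0.069,1,0.002,0.0325,0,0,0,-0.069,1,0.002,0.0325,0,0,0,-0.069,1,0.002,0.0325,0,0,0,-0.069,1,0.002,0.0325,0,0,0,-0.069,1,0.002,0.0325,0,0,0,-0.069,1,0.002,0.0325,0,0,0,-0.069],
)

```text
time_s: 7.9
tcp_pos: [560.4, 229.2, 238.0]
tool_rot: [[0.366, 0.931, -0.001], [0.931, -0.366, -0.001], [-0.001, -0.001, -1.0]]
ft_force: [0.4, 0.2, -2.6]
opening: 13.5
grip_force: 50.2
```

Call:
apply_moves(
  increments=[1,0.002,0.0325,0,0,0,-0.069,1,0.0008,0.0175,0,0,0,-0.035,1,0,0,0,0,0,0,1,0,0,0,0,0,0,1,0,0,0,0,0,0],
)

```text
time_s: 8.4
tcp_pos: [563.7, 277.2, 238.2]
tool_rot: [[0.459, 0.889, -0.001], [0.889, -0.459, -0.001], [-0.001, -0.0, -1.0]]
ft_force: [0.5, 0.5, -1.5]
opening: 13.2
grip_force: 50.2
```

```bash
python3 st.py
cat > b.py <<'E'
# fit the held bracket, given TCP-based guess
from h import *
s=get_state();R=s["tool_rot"];yaw=np.arctan2(R[1,1],R[0,1]);t=s["tcp_pos"]
x=np.array([np.cos(yaw),np.sin(yaw)]);g=t[:2]+20*x
for c in ["side","top"]:
    P=cloud(c,read_camera(c)[1]).reshape(-1,3)
    zb=t[2]-18.9
    k=(np.linalg.norm(P[:,:2]-g,axis=1)<55)&(P[:,2]>zb-6)&(P[:,2]<zb+14)
    r=least_squares(lambda q:bracket(loc(P[k],q)),[*g,yaw,zb],loss='soft_l1',f_scale=2,x_scale=[10,10,.3,5])
    d=r.x[:2]-t[:2];print(c,k.sum(),r.x,np.degrees(r.x[2]),"rel to tcp in bracket axes",d@x,d@[-x[1],x[0]],"z0",r.x[3]-t[2])
E
python3 b.py
```

```text
time_s 8.4
joints [ 20.4201  28.1993  15.7682  77.6253  -0.0334 137.727 ]
tcp_pos [563.7136 277.2197 238.1503]
tool_rot [[ 0.4588  0.8886 -0.0007]
 [ 0.8886 -0.4588 -0.0009]
 [-0.0011 -0.0002 -1.    ]]
ft_force [ 0.4561  0.5244 -1.5369]
opening 13.212196661658783
grip_force 50.184185206890106
yaw_y -27.306839131000526
side 245 [ 5.80333630e+02  2.66774664e+02 -4.63566470e-01  2.19065615e+02] -26.56040225973551 rel to tcp in bracket axes 19.55971511575785 -1.6565481776098816 z0 -19.084673604572913
top 211 [ 5.78897972e+02  2.68858656e+02 -4.53090941e-01  2.19029423e+02] -25.9601986723701 rel to tcp in bracket axes 17.327999819711 -0.4634068963047384 z0 -19.12086589037233
```

Call:
apply_moves(
  increments=[1,-0.0008,0.0014,-0.03,0,0,0,1,0,0,-0.04,0,0,0,1,0,0,-0.04,0,0,0,1,0,0,-0.035,0,0,0,1,0,0,-0.025,0,0,0,1,0,0,-0.01,0,0,0,1,0,0,0,0,0,0,1,0,0,0,0,0,0],
)

```text
time_s: 9.3
tcp_pos: [564.2, 279.7, 59.8]
tool_rot: [[0.459, 0.889, 0.002], [0.889, -0.459, 0.001], [0.002, 0.002, -1.0]]
ft_force: [-0.3, 0.3, -1.3]
opening: 13.3
grip_force: 50.2
```

```bash
python3 st.py; python3 b.py
```

```text
time_s 9.3
joints [ 20.6045  33.2348  -2.9083  53.7295  -0.0085 137.9029]
tcp_pos [564.2369 279.7098  59.8381]
tool_rot [[ 0.4586  0.8886  0.0021]
 [ 0.8886 -0.4586  0.0006]
 [ 0.0016  0.0016 -1.    ]]
ft_force [-0.2917  0.3235 -1.284 ]
opening 13.309538482490101
grip_force 50.19449383020401
yaw_y -27.298508128070097
side 212 [ 5.81179072e+02  2.69556111e+02 -4.56418200e-01  4.06163720e+01] -26.150836577201982 rel to tcp in bracket axes 19.712015302871055 -1.252718891269033 z0 -19.221722126747245
top 158 [ 5.80143470e+02  2.71902598e+02 -4.59218343e-01  4.22014645e+01] -26.31127292554867 rel to tcp in bracket axes 17.715588071898562 0.35748303785952845 z0 -17.636629685321708
```

Call:
apply_moves(
  increments=[1,-0.0004,-0.0008,-0.004,0,0,0,1,0,0,-0.004,0,0,0,1,0,0,-0.003,0,0,0,1,0,0,-0.003,0,0,0,1,0,0,-0.002,0,0,0,1,0,0,0,0,0,0],
)

```text
time_s: 10.0
tcp_pos: [562.3, 278.7, 41.8]
tool_rot: [[0.458, 0.889, -0.001], [0.889, -0.458, -0.0], [-0.001, -0.001, -1.0]]
ft_force: [0.2, 0.4, -1.2]
opening: 13.3
grip_force: 50.2
```

Call:
apply_moves(
  increments=[1,0,0,-0.002,0,0,0,1,0,0,-0.001,0,0,0,1,0,0,0,0,0,0,1,0,0,0,0,0,0],
)

```text
time_s: 10.4
tcp_pos: [562.8, 278.9, 39.4]
tool_rot: [[0.458, 0.889, 0.0], [0.889, -0.458, -0.0], [0.0, 0.0, -1.0]]
ft_force: [0.1, 0.2, -1.4]
opening: 13.1
grip_force: 50.2
```

Call:
apply_moves(
  increments=[1,0,0,-0.001,0,0,0,1,0,0,-0.001,0,0,0,1,0,0,0,0,0,0],
)

```text
time_s: 10.7
tcp_pos: [563.0, 279.0, 38.9]
tool_rot: [[0.458, 0.889, 0.001], [0.889, -0.458, 0.0], [0.001, 0.001, -1.0]]
ft_force: [-2.2, -0.7, 7.0]
opening: 13.4
grip_force: 51.4
```

Contact came exactly at seat height with 7 N. Now I open and lift clear.

Call:
apply_moves(
  increments=[-1,0,0,0,0,0,0,-1,0,0,0,0,0,0,-1,0,0,0,0,0,0,-1,0,0,0,0,0,0,-1,0,0,0,0,0,0,-1,0,0,0,0,0,0,-1,0,0,0,0,0,0],
)

```text
time_s: 11.4
tcp_pos: [562.7, 278.9, 37.3]
tool_rot: [[0.458, 0.889, -0.0], [0.889, -0.458, -0.0], [-0.0, 0.0, -1.0]]
ft_force: [0.3, 0.6, -0.4]
opening: 85.9
grip_force: 0.0
```

Call:
apply_moves(
  increments=[-1,0,0,0.01,0,0,0,-1,0,0,0.03,0,0,0,-1,0,0,0.04,0,0,0,-1,0,0,0.04,0,0,0,-1,0,0,0.04,0,0,0,-1,0,0,0.04,0,0,0,-1,0,0,0.04,0,0,0,-1,-0.02,-0.03,0.03,0,0,0,-1,-0.02,-0.04,0.03,0,0,0,-1,-0.02,-0.04,0.02,0,0,0,-1,-0.02,-0.04,0,0,0,0,-1,-0.02,-0.04,0,0,0,0],
)

```text
time_s: 12.6
tcp_pos: [463.6, 90.5, 357.0]
tool_rot: [[0.458, 0.889, 0.004], [0.889, -0.458, -0.0], [0.002, 0.003, -1.0]]
ft_force: [0.7, 0.0, -0.5]
opening: 85.4
grip_force: 0.0
```

```bash
python3 st.py
cat > c.py <<'E'
from h import *
import cv2,sys
t=[]
F=np.array([580.5,269.3,np.radians(-27.3)])
for c in ["side","top"]:
    p,d=read_camera(c);P=cloud(c,d).reshape(-1,3)
    k=(np.linalg.norm(P[:,:2]-F[:2],axis=1)<60)&(P[:,2]<85)
    q=loc(P,F);k&=((q[:,2]>28.5)&(q[:,2]<72))&(np.abs(q[:,1])<40)
    r=least_squares(lambda q:bracket(loc(P[k],q)),[*F,20],loss='soft_l1',f_scale=2,x_scale=[10,10,.3,5]);print(c,k.sum(),r.x,np.degrees(r.x[2]))
    k=(np.linalg.norm(P[:,:2]-F[:2],axis=1)<90)&(P[:,2]<29)&(P[:,2]>4)
    r=least_squares(lambda q:fixture(loc(P[k],q)),[*F,0],loss='soft_l1',f_scale=2,x_scale=[10,10,.3,5]);print("fix",k.sum(),r.x,np.degrees(r.x[2]))
    q=proj(c,[580,269,35]).astype(int);t.append(cv2.resize(p[q[1]-35:q[1]+35,q[0]-35:q[0]+35,::-1],(400,400),interpolation=cv2.INTER_CUBIC))
cv2.imwrite("pics/"+sys.argv[1],cv2.convertScaleAbs(np.hstack(t),alpha=1.4))
E
python3 c.py s1.png
```

```text
time_s 12.6
joints [  3.3522   9.2434   6.5638  87.108   -0.0192 120.5901]
tcp_pos [463.6219  90.4603 357.0303]
tool_rot [[ 0.4577  0.8891  0.0037]
 [ 0.8891 -0.4577 -0.0001]
 [ 0.0016  0.0034 -1.    ]]
ft_force [ 0.6588  0.0292 -0.5205]
opening 85.37490033469673
grip_force 0.0
yaw_y -27.23811762939294
side 287 [ 5.79877153e+02  2.69046401e+02 -4.71969891e-01  2.02910808e+01] -27.041882785644386
fix 763 [ 5.81103896e+02  2.69658381e+02 -4.76464714e-01 -8.73846513e-01] -27.29941722468093
top 411 [ 5.82179029e+02  2.71601838e+02 -3.48349521e-01  2.19627794e+01] -19.958957352358347
fix 1011 [ 5.82790677e+02  2.73005473e+02 -5.71242981e-01 -1.75968227e+00] -32.729811906026455
```

View pics/s1.png

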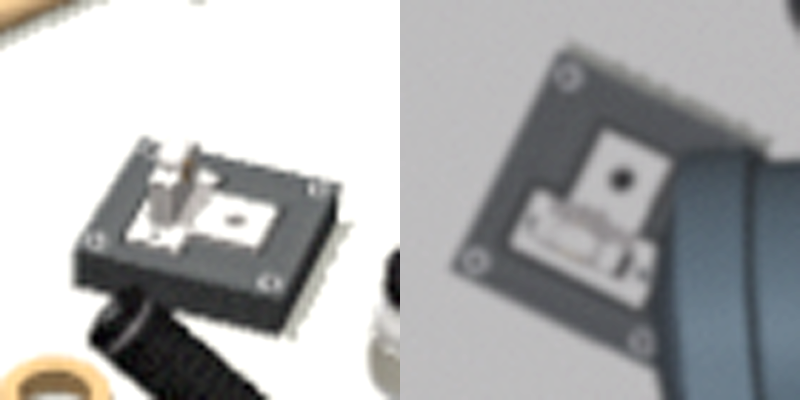

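The bracket is seated flat, with the side fit at z 20.3 and yaw -27.0. I've retreated, so next I orient the tool along the driver's axis.

Call:
apply_moves(
  increments=[-1,0,-0.003,0,0,0,0.138,-1,0,-0.003,0,0,0,0.138,-1,0,-0.004,0,0,0,0.138,-1,0,-0.004,0,0,0,0.138,-1,0,-0.004,0,0,0,0.138,-1,0,-0.004,0,0,0,0.138,-1,0,-0.004,0,0,0,0.138,-1,0,-0.004,0,0,0,0.138,-1,0,-0.004,0,0,0,0.138,-1,0,-0.004,0,0,0,0.138,-1,0,-0.004,0,0,0,0.138,-1,0,-0.004,0,0,0,0.138],
)

```text
time_s: 13.9
tcp_pos: [464.3, 46.0, 355.8]
tool_rot: [[-0.927, 0.375, 0.001], [0.375, 0.927, 0.0], [-0.001, 0.001, -1.0]]
ft_force: [0.7, 0.4, -0.1]
opening: 85.8
grip_force: 0.0
```

Call:
apply_moves(
  increments=[-1,0,0,-0.01,-0.0414,-0.1009,0,-1,0,0,-0.01,-0.0414,-0.1009,0,-1,0,0,-0.015,-0.0414,-0.1009,0,-1,0,0,-0.015,-0.0414,-0.1009,0,-1,0,0,-0.015,-0.0414,-0.1009,0,-1,0,0,-0.015,-0.0414,-0.1009,0,-1,0,0,-0.015,-0.0414,-0.1009,0,-1,0,0,-0.015,-0.0414,-0.1009,0,-1,0,0,0,0,0,0,-1,0,0,0,0,0,0],
)

```text
time_s: 14.9
tcp_pos: [464.1, 46.6, 245.7]
tool_rot: [[-0.595, 0.379, 0.709], [0.245, 0.925, -0.289], [-0.766, 0.002, -0.643]]
ft_force: [-1.0, -0.0, -1.2]
opening: 85.4
grip_force: 0.0
```

```bash
cat > g.py <<'E'
from h import *
from scipy.spatial.transform import Rotation as Ro
s=get_state();h=np.radians(-22.3);S,K=np.sin(np.radians(50)),np.cos(np.radians(50))
a=np.array([-S*np.cos(h),-S*np.sin(h),K]);y=np.array([-np.sin(h),np.cos(h),0]);Rt=np.stack([np.cross(y,-a),y,-a],1)
print("rotvec",Ro.from_matrix(Rt@s["tool_rot"].T).as_rotvec(),s["joints"])
m=np.array([580.1,-2.1,85])
for k in (159,110,69): print(k,m+k*a-s["tcp_pos"])
E
python3 st.py;python3 g.py
```

```text
time_s 14.9
joints [ 16.1315 -19.6935 -58.2247   8.4216 -28.3414  27.0593]
tcp_pos [464.052   46.5701 245.6552]
tool_rot [[-0.5948  0.3788  0.709 ]
 [ 0.2448  0.9255 -0.2891]
 [-0.7657  0.0016 -0.6432]]
ft_force [-0.9923 -0.0467 -1.2299]
opening 85.35927468909294
grip_force 0.0
yaw_y 67.7406442764089
rotvec [-0.00165852  0.00010416 -0.0007098 ] [ 16.13149453 -19.69352096 -58.22469037   8.42160918 -28.34142895
  27.05926931]
159 [  3.3564602   -2.45196583 -58.45192362]
110 [ 38.08529661 -16.69529967 -89.9485165 ]
69 [  67.14411891  -28.61319125 -116.3028085 ]
```

Joint 3 is at -58.2, against its -58.44 limit. I'll identify the kinematics from the poses recorded so far and plan a feasible grasp tilt.

```bash
cat > k.py <<'E'
from h import *
from scipy.spatial.transform import Rotation as Ro
J=np.array([[64.097,21.618,4.641,73.018,0,83.68],[-36.0118,29.6111,-4.0434,56.3777,.0124,10.0176],[20.4201,28.1993,15.7682,77.6253,-.0334,137.727],[20.6045,33.2348,-2.9083,53.7295,-.0085,137.9029],[3.3522,9.2434,6.5638,87.108,-.0192,120.5901],[16.1315,-19.6935,-58.2247,8.4216,-28.3414,27.0593]])
T=np.array([[192.739,541.774,231.329],[526.9578,-304.685,91.7219],[563.7136,277.2197,238.1503],[564.2369,279.7098,59.8381],[463.6219,90.4603,357.0303],[464.052,46.5701,245.6552]])
def fk(j,k):
    L1,L2,r0,h,d,t,e=k; j=np.radians(j); p=j[1]-j[2]+j[3]
    tz=np.array([np.cos(p)*np.cos(j[4]),np.sin(j[4]),-np.sin(p)*np.cos(j[4])])
    q=np.array([r0+L1*np.sin(j[1])+L2*np.cos(j[1]-j[2]),d,h+L1*np.cos(j[1])-L2*np.sin(j[1]-j[2])])+e*np.array([np.cos(p),0,-np.sin(p)])+t*tz
    R=Ro.from_euler("z",j[0]).as_matrix()
    return R@q,R@tz
r=least_squares(lambda k:np.r_[np.concatenate([fk(j,k)[0]-t for j,t in zip(J,T)]),(k-[400,400,0,200,60,200,50])*.002],[400,400,0,200,60,200,50])
k=r.x
lo=np.array([-156.06,-48.1,-58.44,-101.28,-78.64,-180]);hi=np.array([156.06,94.91,69.94,121.22,73.56,180])
def ik(p,z,j0):
    s=least_squares(lambda j:np.r_[fk(np.r_[j,0],k)[0]-p,300*(fk(np.r_[j,0],k)[1]-z)],j0); return s.x,np.abs(s.fun).max()
if __name__=="__main__":
    print(np.round(k,1),np.abs(r.fun).max())
    h=np.radians(-22.3);S,K=np.sin(np.radians(50)),np.cos(np.radians(50))
    a=np.array([-S*np.cos(h),-S*np.sin(h),K]);y=np.array([-np.sin(h),np.cos(h),0]);m=np.array([580.1,-2.1,85])
    for b in (0,10,20,30,40):
        z=Ro.from_rotvec(np.radians(b)*y).apply(-a); print("b",b,np.round(z,3))
        j=J[5][:5]
        for s in (88,128,168,198):
            j,e=ik(m+s*a+18.7*z,z,j); print(s,np.round(m+s*a+18.7*z),np.round(j,1),round(e,2))
E
python3 k.py
```

```text
[533.9 399.5  -3.3 354.8  62.4 299.3 208.7] 17.898745544755258
b 0 [ 0.709 -0.291 -0.643]
88 [531.  18. 130.] [  7.5  16.9 -69.1 -42.  -22.4] 0.0
128 [503.  30. 155.] [ 10.4   7.6 -69.2 -31.9 -24.4] 0.0
168 [474.  41. 181.] [ 13.7  -2.1 -68.  -19.8 -26.8] 0.0
198 [453.  50. 200.] [ 16.6  -9.1 -66.4 -10.2 -28.8] 0.0
b 10 [ 0.595 -0.244 -0.766]
88 [529.  19. 127.] [  4.8   6.9 -57.7 -11.4 -17. ] 0.0
128 [501.  31. 153.] [  7.2  -0.  -57.8  -3.9 -18.4] 0.0
168 [472.  42. 179.] [ 10.   -6.9 -57.    4.5 -20.1] 0.0
198 [451.  51. 198.] [ 12.4 -11.7 -55.9  11.2 -21.5] 0.0
b 20 [ 0.463 -0.19  -0.866]
88 [526.  20. 125.] [  2.1   5.7 -46.7   9.8 -11.9] 0.0
128 [498.  32. 151.] [  4.1   0.1 -47.1  15.5 -12.8] 0.0
168 [470.  43. 177.] [  6.4  -5.4 -46.8  21.8 -13.9] 0.0
198 [448.  52. 196.] [  8.4  -9.4 -46.2  26.8 -14.8] 0.0
b 30 [ 0.316 -0.13  -0.94 ]
88 [524.  21. 124.] [ -0.3   8.6 -35.8  26.9  -7.4] 0.0
128 [495.  33. 150.] [  1.3   3.7 -36.6  31.2  -7.9] 0.0
168 [467.  44. 175.] [  3.2  -1.  -36.8  36.   -8.5] 0.0
198 [446.  53. 195.] [  4.8  -4.5 -36.7  39.9  -9. ] 0.0
b 40 [ 0.161 -0.066 -0.985]
88 [521.  22. 123.] [ -2.5  13.8 -24.8  41.9  -3.4] 0.0
128 [492.  34. 149.] [ -1.1   9.4 -26.1  45.2  -3.6] 0.0
168 [464.  46. 175.] [  0.4   5.1 -26.9  48.8  -3.8] 0.0
198 [443.  54. 194.] [  1.7   1.9 -27.1  51.8  -4. ] 0.0
```

The model shows that tilting the tool 20° off the driver's axis, toward vertical, keeps joint 3 near -47. I'll turn by that much and approach along the tool's z axis.

Call:
apply_moves(
  increments=[-1,0,0,0,0.0331,0.0807,0,-1,0,0,0,0.0331,0.0807,0,-1,0,0,0,0.0331,0.0807,0,-1,0,0,0,0.0331,0.0807,0,-1,0.008,-0.0035,-0.0155,0,0,0,-1,0.012,-0.005,-0.023,0,0,0,-1,0,0,0,0,0,0,-1,0,0,0,0,0,0],
)

```text
time_s: 15.7
tcp_pos: [482.3, 36.8, 205.2]
tool_rot: [[-0.803, 0.382, 0.458], [0.331, 0.924, -0.19], [-0.496, -0.001, -0.868]]
ft_force: [0.3, -0.4, 0.4]
opening: 85.5
grip_force: 0.0
```

```bash
python3 st.py
cat > d.py <<'E'
from h import *
s=get_state();g=[580.1,-2.1,np.radians(-22.3),-.5]
p,d=read_camera("side");P=cloud("side",d);p=p.astype(int)
k=(np.linalg.norm(P[...,:2]-[545,12],axis=-1)<60)&(P[...,2]>90)&(P[...,2]<150)&(p.max(-1)<70)&(np.abs(driver(loc(P.reshape(-1,3),g))).reshape(480,640)<8)
Q=P[k];r=least_squares(lambda t:driver(loc(Q,t)),g,loss="soft_l1",f_scale=2,x_scale=[10,10,.3,5]);print(len(Q),r.x,np.degrees(r.x[2]))
E
python3 d.py
```

```text
time_s 15.7
joints [  5.4344  -8.5109 -42.4585  29.2806 -13.4656  24.6241]
tcp_pos [482.2626  36.788  205.16  ]
tool_rot [[-0.8028  0.3815  0.4581]
 [ 0.3307  0.9244 -0.1903]
 [-0.4961 -0.0013 -0.8683]]
ft_force [ 0.2626 -0.3585  0.4267]
opening 85.51592236255102
grip_force 0.0
yaw_y 67.57184756202261
380 [ 5.80443232e+02 -2.76851170e+00 -4.05295911e-01 -7.11536346e-01] -23.221745175834293
```

Call:
apply_moves(
  increments=[-1,0.011,-0.0042,-0.02,0,0,0,-1,0.011,-0.0042,-0.02,0,0,0,-1,0.011,-0.0042,-0.02,0,0,0,-1,0.011,-0.0042,-0.02,0,0,0,-1,0,0,0,0,0,0,-1,0,0,0,0,0,0],
)

```text
time_s: 16.35
tcp_pos: [527.7, 20.7, 127.2]
tool_rot: [[-0.801, 0.381, 0.462], [0.33, 0.925, -0.19], [-0.499, 0.001, -0.866]]
ft_force: [-0.4, -0.1, -0.1]
opening: 85.7
grip_force: 0.0
```

Call:
apply_moves(
  increments=[1,0,0,0,0,0,0,1,0,0,0,0,0,0,1,0,0,0,0,0,0,1,0,0,0,0,0,0,1,0,0,0,0,0,0,1,0,0,0,0,0,0,1,0,0,0,0,0,0],
  newtons=30,
)

```text
time_s: 17.05
tcp_pos: [528.5, 20.7, 127.7]
tool_rot: [[-0.8, 0.38, 0.464], [0.33, 0.925, -0.189], [-0.501, 0.001, -0.865]]
ft_force: [-4.9, 1.3, 5.6]
opening: 35.2
grip_force: 29.1
```

Call:
apply_moves(
  increments=[1,0,0,0,0,0,0,1,0,0,0,0,0,0,1,-0.0035,0.0015,0.0032,0,0,0,1,-0.007,0.003,0.0064,0,0,0,1,-0.0106,0.0044,0.0096,0,0,0,1,-0.0106,0.0044,0.0096,0,0,0,1,0,0,0,0,0,0],
  newtons=80,
)

```text
time_s: 17.75
tcp_pos: [496.2, 34.1, 156.9]
tool_rot: [[-0.8, 0.38, 0.464], [0.329, 0.925, -0.19], [-0.501, 0.001, -0.865]]
ft_force: [0.9, -0.5, 0.1]
opening: 34.3
grip_force: 80.3
```

Call:
apply_moves(
  increments=[1,-0.0106,0.0044,0.0096,0,0,0,1,-0.0106,0.0044,0.0096,0,0,0,1,-0.0106,0.0044,0.0096,0,0,0,1,-0.0106,0.0044,0.0096,0,0,0,1,-0.0106,0.0044,0.0096,0,0,0,1,0,0,0.01,0,0,0,1,0,0,0.03,0,0,0,1,0,0,0.03,0,0,0,1,0,0,0.03,0,0,0,1,0,0,0,0,0,0,1,0,0,0,0,0,0],
)

```text
time_s: 18.85
tcp_pos: [442.6, 55.9, 301.8]
tool_rot: [[-0.802, 0.38, 0.46], [0.33, 0.925, -0.189], [-0.498, 0.0, -0.867]]
ft_force: [0.2, -1.0, -4.1]
opening: 34.3
grip_force: 80.9
```

```bash
python3 st.py
python3 - <<'E'
from cell import *; import cv2,numpy as np
t=[]
for c in ["side","top"]:
    p,d=read_camera(c); np.savez(c+"2.npz",p=p,d=d); t.append(p[80:330,180:480,::-1])
cv2.imwrite("pics/e1.png",cv2.resize(np.hstack(t),(800,334)))
E
```

```text
time_s 18.85
joints [  9.5612 -15.622  -32.7897  46.8538 -15.2436  28.3775]
tcp_pos [442.6162  55.905  301.846 ]
tool_rot [[-0.8021  0.3802  0.4604]
 [ 0.3299  0.9249 -0.1891]
 [-0.4977  0.0002 -0.8673]]
ft_force [ 0.2432 -1.0375 -4.0694]
opening 34.307689743595105
grip_force 80.8626401424408
yaw_y 67.65122977793845
```

View pics/e1.png

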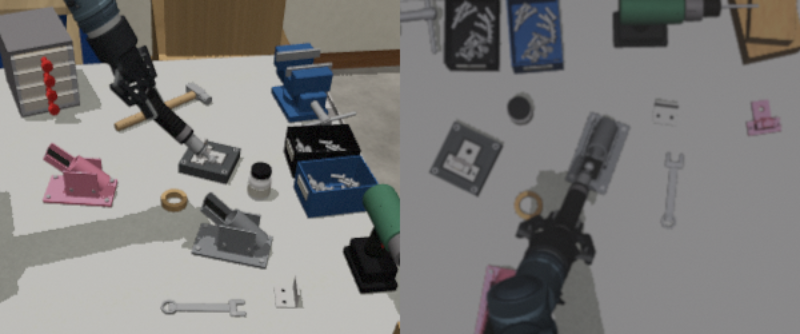

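The driver is out of the holster and hanging free. I'll fit its axis and tip from both clouds.

```bash
cat > t.py <<'E'
from h import *
from scipy.spatial.transform import Rotation as Ro
def cyl(r,s,R,a,b):
    d=np.stack([r-R,np.abs(s-(a+b)/2)-(b-a)/2],-1); return np.linalg.norm(np.maximum(d,0),axis=-1)+np.minimum(d.max(-1),0)
def drv(P,t):
    a=Ro.from_rotvec([t[3],t[4],0]).apply(A0);q=P-t[:3];s=q@a;r=np.linalg.norm(q-s[:,None]*a,axis=1)
    return mn(cyl(r,s,8.5,0,20),cyl(r,s,13,37,75),cyl(r,s,18,75,195))
s=get_state();R=s["tool_rot"]
# nominal in tool frame: axis tilted 20deg from -z about tool y
aT=Ro.from_rotvec([0,np.radians(-20),0]).apply([0,0,-1]) # tool frame
import sys,os
if os.path.exists("rel.npz"): L=np.load("rel.npz");aT,pT=L["a"],L["p"]
else: pT=np.array([0,0,-18.7])-163*aT
A0=R@aT;p0=s["tcp_pos"]+R@pT;print("nominal tip",p0,"axis",A0)
if len(sys.argv)>1:
    S=[]
    for c in ["side","top"]:
        P=cloud(c,read_camera(c)[1]).reshape(-1,3);q=P-p0;u=q@A0;k=(np.linalg.norm(q-u[:,None]*A0,axis=1)<28)&(u>-10)&(u<125);S.append(P[k])
    for n,Q in zip(["side","top","both"],S+[np.vstack(S)]):
        r=least_squares(lambda t:drv(Q,t),[*p0,0,0],loss="soft_l1",f_scale=2,x_scale=[10,10,10,.2,.2]);a=Ro.from_rotvec([r.x[3],r.x[4],0]).apply(A0)
        print(n,len(Q),"tip",r.x[:3],"axis",a,"cost",r.cost/len(Q),"tilt from vertical",np.degrees(np.arccos(a[2])))
    np.savez("rel_new.npz",a=R.T@a,p=R.T@(r.x[:3]-s["tcp_pos"]));print("tool frame",R.T@a,R.T@(r.x[:3]-s["tcp_pos"]))
E
python3 t.py fit
```

```text
nominal tip [547.86399167  11.68747238 210.87763773] axis [-0.70486747  0.29119843  0.64681166]
side 524 tip [546.36129207  12.57858397 207.05433663] axis [-0.70102534  0.27976076  0.65597057] cost 1.2518095025668137 tilt from vertical 49.006715482017135
top 373 tip [544.26142493  12.69035818 207.39356965] axis [-0.70013167  0.28415002  0.65503772] cost 1.2617746546989501 tilt from vertical 49.07748968968478
both 897 tip [545.20132785  12.58825653 207.41482845] axis [-0.70099871  0.28258022  0.65478946] cost 1.3100698601403225 tilt from vertical 49.09631265778608
tool frame [ 0.33211737 -0.00651228 -0.94321559] [-51.59686676  -0.17387559 136.08836635]
```

```bash
cp rel_new.npz rel.npz
cat > f.py <<'E'
import k as K; from k import *
J=np.vstack([J,[[5.4344,-8.5109,-42.4585,29.2806,-13.4656,24.6241],[9.5612,-15.622,-32.7897,46.8538,-15.2436,28.3775]]])
T=np.vstack([T,[[482.2626,36.788,205.16],[442.6162,55.905,301.8462]]])
def fk(j,k):
    L1,L2,r0,h,d,t,e,f,g=k; j=np.radians(j); p=j[1]-j[2]+j[3]
    tz=np.array([np.cos(p)*np.cos(j[4]),np.sin(j[4]),-np.sin(p)*np.cos(j[4])]);A,B=j[1]+f/100,j[1]-j[2]+g/100
    q=np.array([r0+L1*np.sin(A)+L2*np.cos(B),d,h+L1*np.cos(A)-L2*np.sin(B)])+e*np.array([np.cos(p),0,-np.sin(p)])+t*tz
    R=Ro.from_euler("z",j[0]).as_matrix(); return R@q,R@tz
x0=np.array([400,400,0,200,60,200,50,0,0.])
r=least_squares(lambda k:np.r_[np.concatenate([fk(j,k)[0]-t for j,t in zip(J,T)]),(k-x0)*.001],x0,max_nfev=5000)
print(np.round(r.x,1),np.abs(r.fun).max());K.fk=fk;K.k=r.x
s=get_state();R=s["tool_rot"];L=np.load("rel.npz");a=R@L["a"]
v=np.cross(a,[0,0,1]);v*=np.arccos(a[2])/np.linalg.norm(v);print("upright rotvec",v)
Ru=Ro.from_rotvec(v).as_matrix()@R; j=J[7][:5]
print("upright in place",np.round(ik(s["tcp_pos"],Ru[:,2],j)[0],1),"z",Ru[:,2])
for psi in range(0,-181,-20):
    Rf=Ro.from_euler("z",psi,degrees=True).as_matrix()@Ru
    tcp=np.array([595.4,261.4,60])-Rf@L["p"]
    q,e=ik(tcp,Rf[:,2],J[2][:5]);q2,e2=ik(tcp+[0,0,90],Rf[:,2],J[2][:5]);y=np.degrees(np.arctan2(Rf[1,1],Rf[0,1]))
    print(psi,np.round(tcp,1),np.round(q,1),round(e,2),"hi",np.round(q2,1),round(e2,2),"yaw",round(y),"j6~",round(q[0]+90-y))
E
python3 f.py
```

```text
[497.8 390.4  -0.  259.6  63.3 310.7 138.2   0.  -18.8] 0.1106996153868921
upright rotvec [ 0.32066487  0.79545851 -0.        ]
upright in place [-4.8 22.3 12.1 98.5  5.4] z [-0.30992104  0.11955462 -0.94321559]
0 [592.6 263.7 205.5] [ 13.2  48.5  43.9 101.6  10.8] 0.0 hi [ 13.2  58.7  79.2 126.6  10.8] 0.86 yaw 68 j6~ 35
-20 [593.6 264.6 205.5] [11.1 42.4 32.5 92.3 15.2] 0.0 hi [ 11.1  45.   50.9 108.1  15.2] 0.0 yaw 48 j6~ 53
-40 [594.8 265.  205.5] [ 9.7 35.8 21.  81.8 18.3] 0.0 hi [ 9.7 36.5 35.4 95.6 18.3] 0.0 yaw 28 j6~ 72
-60 [596.  265.  205.5] [ 9.2 29.3 10.2 70.7 19.4] 0.0 hi [ 9.2 28.9 22.8 83.8 19.4] 0.0 yaw 8 j6~ 91
-80 [597.2 264.6 205.5] [ 9.7 23.4  0.7 60.1 18.1] 0.0 hi [ 9.7 22.3 12.4 72.9 18.1] 0.0 yaw -12 j6~ 112
-100 [598.2 263.7 205.5] [11.5 18.6 -6.7 51.2 14.2] 0.0 hi [11.5 17.1  4.6 64.  14.2] 0.0 yaw -32 j6~ 134
-120 [598.8 262.6 205.5] [ 14.3  15.6 -11.3  45.3   7.9] 0.0 hi [14.3 13.9 -0.2 58.1  7.9] 0.0 yaw -52 j6~ 156
-140 [599.  261.4 205.5] [ 17.8  14.8 -12.6  43.2   0.4] 0.0 hi [17.8 13.  -1.6 56.   0.4] 0.0 yaw -72 j6~ 180
-160 [598.8 260.1 205.5] [ 21.4  16.2 -10.6  45.2  -7.3] 0.0 hi [21.4 14.5  0.5 58.  -7.3] 0.0 yaw -92 j6~ 204
-180 [598.2 259.1 205.5] [ 24.3  19.7  -5.3  51.2 -13.7] 0.0 hi [ 24.3  18.3   6.1  63.9 -13.7] 0.0 yaw -112 j6~ 226
```

Call:
apply_moves(
  increments=[1,0,0,0,0.0401,0.0994,0,1,0,0,0,0.0401,0.0994,0,1,0,0,0,0.0401,0.0994,0,1,0,0,0,0.0401,0.0994,0,1,0,0,0,0.0401,0.0994,0,1,0,0,0,0.0401,0.0994,0,1,0,0,0,0.0401,0.0994,0,1,0,0,0,0.0401,0.0994,0,1,0,0,0,0,0,0,1,0,0,0,0,0,0],
)

```text
time_s: 20.05
tcp_pos: [444.4, 55.3, 301.9]
tool_rot: [[-0.874, 0.379, -0.305], [0.36, 0.925, 0.119], [0.327, -0.006, -0.945]]
ft_force: [-0.0, -0.7, -3.3]
opening: 34.5
grip_force: 80.4
```

Call:
apply_moves(
  increments=[1,0.008,0.011,0,0,0,-0.06,1,0.017,0.0232,0,0,0,-0.117,1,0.017,0.0232,0,0,0,-0.117,1,0.017,0.0232,0,0,0,-0.117,1,0.017,0.0232,0,0,0,-0.117,1,0.017,0.0232,0,0,0,-0.117,1,0.017,0.0232,0,0,0,-0.117,1,0.017,0.0232,0,0,0,-0.117,1,0.017,0.0232,0,0,0,-0.117,1,0.0096,0.0125,0,0,0,-0.051,1,0,0,0,0,0,0,1,0,0,0,0,0,0],
)

```text
time_s: 21.25
tcp_pos: [595.9, 264.9, 304.8]
tool_rot: [[-0.128, 0.991, -0.047], [0.936, 0.137, 0.323], [0.326, -0.003, -0.945]]
ft_force: [-0.1, -0.1, -2.8]
opening: 34.3
grip_force: 80.6
```

```bash
python3 st.py; python3 t.py fit
```

```text
time_s 21.25
joints [ 9.3376 28.8398 24.0879 84.9021 19.0499 91.5684]
tcp_pos [595.8721 264.9006 304.7617]
tool_rot [[-0.1282  0.9906 -0.0473]
 [ 0.9365  0.1367  0.323 ]
 [ 0.3264 -0.0029 -0.9452]]
ft_force [-0.1461 -0.1001 -2.8039]
opening 34.26271710866743
grip_force 80.63705921173096
yaw_y 7.855089341843993
nominal tip [595.87642296 260.51300211 159.2863992 ] axis [-0.00440536  0.00547943  0.99997528]
side 334 tip [596.61311756 257.77732219 157.76615799] axis [-0.00778914  0.00933209  0.99992612] cost 1.2911993824458312 tilt from vertical 0.6964813333668132
top 0 tip [595.87642296 260.51300211 159.2863992 ] axis [-0.00440536  0.00547943  0.99997528] cost nan tilt from vertical 0.4028351942171312
both 334 tip [596.61311756 257.77732219 157.76615799] axis [-0.00778914  0.00933209  0.99992612] cost 1.2911993824458312 tilt from vertical 0.6964813333668132
tool frame [ 0.33614321 -0.00933761 -0.94176459] [-54.74950816   0.18642929 136.60685399]t.py:21: RuntimeWarning: invalid value encountered in scalar divide
  print(n,len(Q),"tip",r.x[:3],"axis",a,"cost",r.cost/len(Q),"tilt from vertical",np.degrees(np.arccos(a[2])))
```

Call:
apply_moves(
  increments=[1,0,0.001,-0.01,0.0075,0.006,0,1,0,0,-0.02,0,0,0,1,0,0,-0.02,0,0,0,1,0,0,-0.02,0,0,0,1,0,0,-0.01,0,0,0,1,0,0,0,0,0,0,1,0,0,0,0,0,0,1,0,0,0,0,0,0],
)

```text
time_s: 22.15
tcp_pos: [597.8, 265.9, 224.8]
tool_rot: [[-0.124, 0.991, -0.052], [0.934, 0.135, 0.332], [0.336, -0.008, -0.942]]
ft_force: [-0.7, -0.8, -3.4]
opening: 34.3
grip_force: 80.8
```

```bash
python3 t.py fit 2>/dev/null; python3 c.py f1.png 2>/dev/null
```

```text
nominal tip [596.97487989 262.86237063  79.30861482] axis [ 0.00151534 -0.00363415  0.99999225]
side 297 tip [598.13959822 260.53096129  80.51748746] axis [-0.00830985 -0.00316193  0.99996047] cost 1.358247346285974 tilt from vertical 0.5094283817215246
top 0 tip [596.97487989 262.86237063  79.30861482] axis [ 0.00151534 -0.00363415  0.99999225] cost nan tilt from vertical 0.2255983670260897
both 297 tip [598.13959822 260.53096129  80.51748746] axis [-0.00830985 -0.00316193  0.99996047] cost 1.358247346285974 tilt from vertical 0.5094283817215246
tool frame [ 0.33376965 -0.01618381 -0.94251573] [-53.5127956    0.6570755  134.11551352]
side 294 [ 5.80588942e+02  2.70284027e+02 -3.62858913e-01  2.05232824e+01] -20.790284273012077
fix 780 [ 5.80919295e+02  2.69863834e+02 -4.74145192e-01 -7.29299235e-01] -27.16651840643785
top 80 [556.48418239 281.08690648  -1.58395197  20.07757553] -90.75376295894624
fix 286 [ 5.86023972e+02  2.85195697e+02 -4.01612611e-01 -1.77897911e+00] -23.01070761970926
```

Call:
apply_moves(
  increments=[1,-0.0018,0,-0.006,0,0.003,0,1,0,0,-0.006,0,0,0,1,0,0,-0.005,0,0,0,1,0,0,-0.003,0,0,0,1,0,0,0,0,0,0,1,0,0,0,0,0,0,1,0,0,0,0,0,0,1,0,0,0,0,0,0],
)

```text
time_s: 23.15
tcp_pos: [595.5, 265.9, 203.8]
tool_rot: [[-0.123, 0.991, -0.057], [0.934, 0.135, 0.331], [0.336, -0.012, -0.942]]
ft_force: [0.1, -0.5, -3.2]
opening: 34.5
grip_force: 80.8
```

```bash
python3 t.py fit 2>/dev/null
python3 - <<'E'
from h import *; import cv2
p,d=read_camera("side"); im=p[:,:,::-1].copy(); im=cv2.resize(im,None,fx=8,fy=8,interpolation=cv2.INTER_CUBIC)
for P,col in [([595.4,261.4,30],(0,0,255)),([595.4,261.4,60],(0,200,0))]:
    q=((proj("side",P)+.5)*8).astype(int); cv2.drawMarker(im,tuple(int(v) for v in q),col,cv2.MARKER_CROSS,24,1)
cv2.imwrite("pics/f2.png",im[q[1]-250:q[1]+320,q[0]-360:q[0]+360])
t,_=read_camera("top"); cv2.imwrite("pics/f3.png",t[:,:,::-1])
E
```

```text
nominal tip [593.97152349 262.74024544  58.32684656] axis [ 0.00607553 -0.00319007  0.99997646]
side 289 tip [592.58037687 260.92239643  59.15338339] axis [ 0.02576625 -0.00921644  0.99962551] cost 2.016762806920419 tilt from vertical 1.5680936550697688
top 0 tip [593.97152349 262.74024544  58.32684656] axis [ 0.00607553 -0.00319007  0.99997646] cost nan tilt from vertical 0.3931733018722938
both 289 tip [592.58037687 260.92239643  59.15338339] axis [ 0.02576625 -0.00921644  0.99962551] cost 2.016762806920419 tilt from vertical 1.5680936550697688
tool frame [ 0.32395119  0.01218936 -0.94599527] [-52.84587855  -1.80723086 134.78638817]
```

View pics/f2.png

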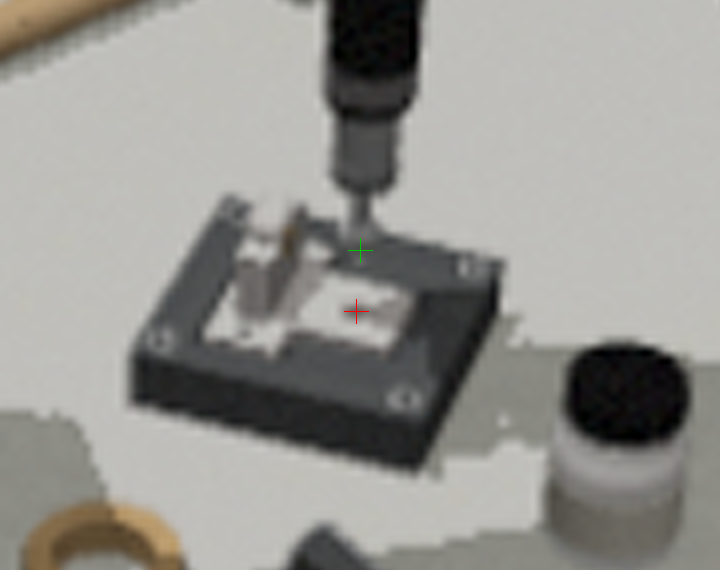

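View pics/f3.png

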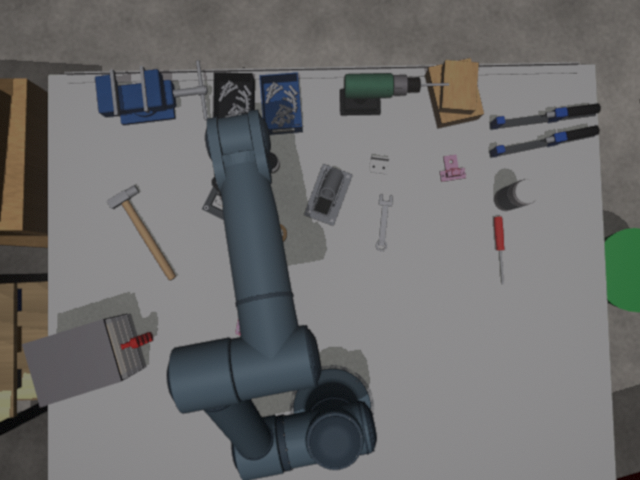

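The cutter's point sits on the green target cross at crop pixel (360,250), 30 mm above the marked hole at (357,311). The driver is upright, and nothing else on the bench has visibly moved.

```bash
python3 -c "
from cell import *
print(job_done())"
```

```text
the job is handed in; nothing more can be done
None
```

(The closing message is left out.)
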